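Check a turned furniture foot on the go and no-go gauges

TASK

Check the beech furniture foot's spigot on the two gauges: keeping it upright with the spigot low between the jaws, push it in at the funnel and right through the green go gap until it is clear at the far end, then press it squarely into the funnel of the red no-go gap, where both jaws must stop it, and hold it there for a second at about 8 N. Use a light hand (never more than 15 N on either gauge), then set the foot down gently to stand upright in the blue tray and let go; leave the jar, the sanding block and the screwdriver alone.

Things in the scene. Friction and masses are not known exactly. Their poses are not given: they have to be found in the camera images.
- foot: The part: a pale beech furniture foot, about 80 g, standing upright. Below, a round spigot of 30 mm diameter, 62 mm long; above it a head of 38 mm diameter, 45 mm tall (62 to 107 mm), with a thin dark ring near the top. Origin: centre of its lower end; z up along its axis. Take it by the head; fingertips 62 mm or more above the bench clear the gauges.
- go_gauge: Go gauge, fixed: plywood board 100 mm (x) by 116 mm (y), 8 mm thick, origin at the centre of its underside. On it two green jaws, 48 mm tall (tops 56 mm above the bench), each 40 mm long in x and 24 mm thick, a 32 mm gap between them along x, open on top and at both ends. The part is pushed along +x. The jaws are clamped up to 12 mm off the board's middle line in y: see or feel the shift.
- go_gauge_entry (a point): On the board's middle line at the gap's throat (board x = -20 mm, y = 0), on top of the board. From here a funnel opens to -x: two flanks at 30 deg to the x axis, to a mouth 64 mm wide 28 mm further out. It shifts sideways with the jaws; this point does not. A flank that is touched pushes the spigot sideways towards the middle.
- go_gauge_exit (a point): On the go board's middle line at the far end of the green jaws (board x = +20 mm, y = 0), on top of the board.
- nogo_gauge: No-go gauge, fixed: plywood board 100 mm (x) by 116 mm (y), 8 mm thick, origin at the centre of its underside. On it two red jaws, 48 mm tall (tops 56 mm above the bench), each 40 mm long in x and 24 mm thick, a 25 mm gap between them along x, open on top and at both ends. The part is pushed along +x. The jaws are clamped up to 12 mm off the board's middle line in y: see or feel the shift.
- nogo_gauge_entry (a point): On the board's middle line at the gap's throat (board x = -20 mm, y = 0), on top of the board. From here a funnel opens to -x: two flanks at 30 deg to the x axis, to a mouth 57 mm wide 28 mm further out. It shifts sideways with the jaws; this point does not. The spigot stops on both flanks with its axis 8 mm before the throat; off the middle, one flank stops it about 1.7 mm earlier per mm off.
- tray: A loose blue square tray, 95 by 95 mm outside, walls 6 mm thick and 22 mm high, inner floor 6 mm above the bench, 0.7 kg. Origin: centre of its underside.
- jar: Bystander: closed amber glass jar with a steel lid, 68 mm diameter, 110 mm tall. Origin: centre of its underside.
- sanding_block: Bystander: cork sanding block, 100 x 60 x 35 mm. Origin: centre of its underside.
- driver: Bystander: screwdriver lying flat on the bench along its x axis, handle to -x. Origin: on the bench under the tool.
Mind the look-alikes: they are no part of the job. Several things have the shape of the foot; the one meant has the colours described above.

How it is judged:
By the outcome, as a careful person would: the job done as asked, in the order asked, and still so for the second after the job is handed in, with the robot touching nothing.
It also fails if it takes over 72 s, if anything falls off the work surface, if the arm or the gripper's body presses on something with over 40 N, if the wrist force passes 120 N, or if a joint passes its speed limit or range.

ROBOT

A 6-joint arm with a two-finger parallel gripper is mounted at the origin on the work surface. World frame = base frame: x ahead of the robot, y to its left, z up, the work surface at z = 0. Lengths are in m, angles in rad, forces in N, time in s.
With the tool pointing down it reaches from about 0.3 to 0.875 m from the base axis. Payload 6.4 kg.
Tool frame: the origin (TCP) lies midway between the tips of the shut fingers; the grasp point (between the pads) lies 19 mm behind it (grasp_offset is the distance from the TCP to the grasp point, in m); z points along the fingers, y is the line along which they close (so a half turn about z gives the same grasp; the last joint's range is limited). The gripper opens to 85 mm and grips with 20 to 120 N. Pads are 22 mm wide; open, the fingers measure 114 mm over their backs; the gripper's body (76 mm by 85 mm) begins 54 mm behind the grasp point. The pads swing forward as they close: fully open they stand 13 mm farther back than shut.
Start: joints at [-1.439, 0.181, 1.607, -0, 1.354, -0.206], TCP at [0.191, -0.543, 0.231] pointing down, gripper open.
Joint ranges: [-2.99, 2.99], [-0.89, 2.07], [0.3, 2.58], [-1.14, 4.28], [0, 2.63], [-3.12, 3.12]. Speed limits (rad/s): [2.57, 2.57, 3.01, 3.14, 3.14, 3.14].

INTERFACE

Orientations are given as a unit quaternion [w, x, y, z].
In Python, from bench import * gives the robot as it stands. The module is installed in compiled form; this text tells all that it offers.
- The arm moves only by the tool servo_tool, never from a script. Its argument "commands" is text: rows parted by semicolons, each of 7 numbers parted by spaces: the turn, a rotation vector about the tool's x, y, z in rad, then the shift along the tool's x, y, z in mm, then the opening, from 0 (shut) to 1 (fully open). In form: wx wy wz dx dy dz claw; .... A call has 1 to 5 rows; each row shifts and turns the commanded pose from where the row before left it, along the tool's axes as they then stand; what a row does not reach is not made up. A row lasts 1/8 s, in which the tool goes at most 62.5 mm and 10.7 degrees, less where a joint would pass 70% of its speed; a pose out of reach is approached as far as the arm can. A call with a gripper value outside its range is refused whole. The fingers move at their own pace and stop on an object; the grip force is fixed at half the most. Time passes only in rows, so rows that do not move let the fingers close. It gives the time, the measured TCP pose, the force, the opening and the grip force at its end, in the units of the state.
- get_obs(): the state, without advancing time (a new reading comes with each control period).
- camera(name): name is "side" or "top" or "wrist"; returns the picture (400x640x3 uint8, blue, green, red); there is no depth.
- calibration(name): a dict with "fx", "fy", "cx", "cy" (pixels), "R" (3x3) and "t" (3): a world point X has camera coordinates R X + t. Camera axes: x right, y down, z forward; pixel columns grow to the right and rows downward; lengths in m; the calibration is good to about 2 mm. A picture is of the moment at which its call begins: read the wrist's pose just before it. calibration takes no time and is no camera call; for the wrist camera it gives the pose at the moment of the call.
- hand_in(): hands the job in; it is judged then, once.
The state is a dict: "time_s": time; "q": joint angles; "dq": joint speeds; "joint_efforts": joint torques, N m; "eef_pos": TCP position; "eef_rot": TCP orientation; "wrist_force": force on the tool from outside, world axes, zero at the start; "torque": the same for the moment, N m; "opening": opening from 0.0 (shut) to 1.0 (fully open); "grasp_force": force on a finger pad.
Only numpy, scipy, OpenCV 4.12 (cv2) and the standard library are available. Lean on these libraries where they do the work, as an engineer would, in place of code of your own. Each camera call takes 0.05 s, during which the arm holds its last target. There are 200 camera calls.

## Working session

There is one attempt and no reset: what is moved stays moved. The work goes in short steps, Python scripts to look and compute and a tool call to move; the robot and the scene stay as the last step left them, time stands still between calls to the robot, and variables do not carry over. Pictures are saved under pics/ and viewed, at most 10 in all, crops included, and the job is handed in when it is done.

Besides the shell and the picture viewer there is one more tool, called after "Emit:" by a JSON object that holds its "api" and its "payload", one argument or row to a line. servo_tool: Moves the arm, as the interface text tells. Its arguments: {"type":"object","properties":{"commands":{"type":"string"}},"required":["commands"]}

```bash
mkdir -p pics; cat > h.py <<'E'
from bench import *
import numpy as np, cv2
from scipy.spatial.transform import Rotation as Ro
def ray(c,u,v,z):
    R=np.array(c["R"]);t=np.array(c["t"]);o=-R.T@t
    d=R.T@np.array([(u-c["cx"])/c["fx"],(v-c["cy"])/c["fy"],1])
    return o+d*(z-o[2])/d[2]
def proj(c,X):
    p=np.array(c["R"])@np.array(X)+np.array(c["t"]);return np.array([c["fx"]*p[0]/p[2]+c["cx"],c["fy"]*p[1]/p[2]+c["cy"]])
E
python3 - <<'E'
from h import *
s=get_obs();print({k:np.round(v,3) for k,v in s.items()})
for n in ("top","side"):
    cv2.imwrite(f"pics/{n}0.png",camera(n));c=calibration(n);print(n,-np.array(c["R"]).T@np.array(c["t"]),c["fx"])
E
```

```text
{'time_s': np.float64(0.0), 'q': array([-1.439,  0.182,  1.608,  0.   ,  1.354, -0.206]), 'dq': array([-0.001, -0.001, -0.   , -0.001,  0.001, -0.   ]), 'joint_efforts': array([-1.0000e-03, -4.4487e+01, -3.5134e+01, -0.0000e+00,  9.0000e-03,
       -0.0000e+00]), 'eef_pos': array([ 0.191, -0.542,  0.23 ]), 'eef_rot': array([-0.001,  0.986,  0.168,  0.   ]), 'wrist_force': array([0.059, 0.347, 0.438]), 'torque': array([-0.005,  0.002,  0.046]), 'grasp_force': np.float64(0.0), 'opening': np.float64(1.002)}
top [0.39567274 0.01216601 1.1825641 ] 491.68742534704137
side [0.50369134 0.95037339 0.56930151] 431.94030950020357
```

View pics/top0.png

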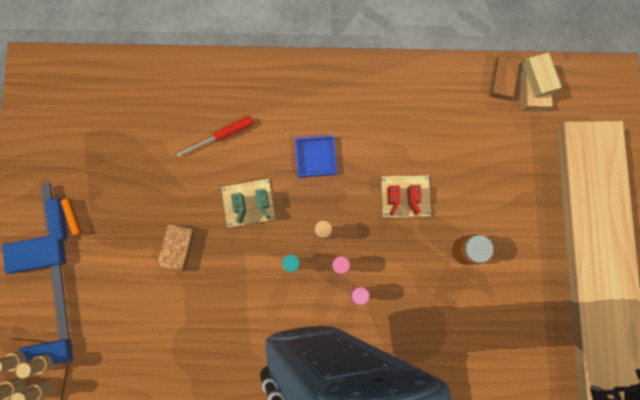

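View pics/side0.png

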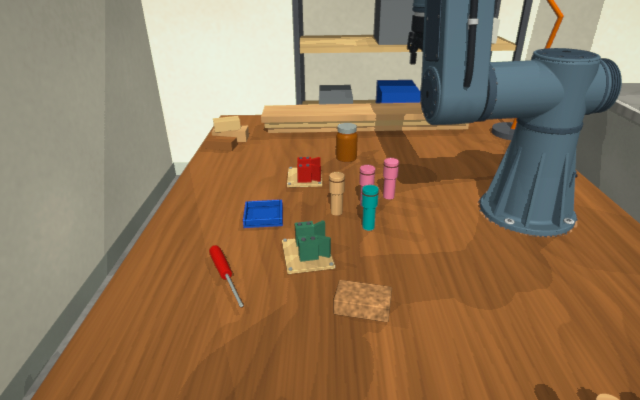

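The top view shows four foot-shaped things: beech (323,229), teal (291,263), pink (341,265) and pink (361,296). Only the one at (323,229) is pale beech with a dark ring, and in the side view it is at (337,193). I'll confirm that in one crop and measure everything.

```bash
cat > m.py <<'E'
from h import *
a=cv2.imread("pics/top0.png");b=cv2.imread("pics/side0.png");c=calibration("top")
A=cv2.resize(a[120:310,210:450],None,fx=3,fy=3,interpolation=cv2.INTER_CUBIC)[:,:]
B=cv2.resize(b[150:240,300:420],None,fx=3,fy=3,interpolation=cv2.INTER_CUBIC)
A[300:570,360:720]=B  # inset
cv2.imwrite("pics/crop1.png",A)
hsv=cv2.cvtColor(a,cv2.COLOR_BGR2HSV)
def blobs(name,lo,hi,z,box,amin=40):
    u0,u1,v0,v1=box;m=np.zeros(hsv.shape[:2],np.uint8)
    m[v0:v1,u0:u1]=cv2.inRange(hsv,np.array(lo),np.array(hi))[v0:v1,u0:u1]
    for k in cv2.findContours(m,cv2.RETR_EXTERNAL,cv2.CHAIN_APPROX_NONE)[0]:
        if cv2.contourArea(k)<amin: continue
        P=np.array([ray(c,*p[0],z)[:2] for p in k],np.float32)*1000
        r=cv2.minAreaRect(P);print(name,"px",np.round(cv2.minAreaRect(k)[0]),"mm",np.round(r[0],1),np.round(r[1],1),round(r[2],1))
blobs("tray",(105,120,60),(130,255,255),.022,(280,350,120,190))
blobs("foot",(8,60,150),(25,160,255),.107,(308,338,215,243))
blobs("green",(60,60,20),(95,255,200),.056,(220,280,175,230))
blobs("red",(0,180,90),(6,255,255),.056,(375,440,170,225))
blobs("goboard",(12,40,150),(30,140,255),.008,(215,285,170,235))
blobs("ngboard",(12,40,150),(30,140,255),.008,(370,440,165,225))
E
python3 m.py
```

```text
tray px [315. 156.] mm [661.6  22. ] [93.9 91.8] 5.2
foot px [322. 228.] mm [481.4   5. ] [42.3 41.4] 80.4
green px [238. 207.] mm [531.  197.9] [59.6 20.3] 10.5
green px [262. 202.] mm [542.6 144.1] [56.7 21.1] 7.9
red px [414. 199.] mm [ 555.1 -209.4] [25.7 60.9] 89.4
red px [394. 200.] mm [ 553.3 -160.5] [25.6 63.6] 89.5
goboard px [248. 203.] mm [548.1 183. ] [103.8 119.6] 10.5
ngboard px [406. 196.] mm [ 569.  -197.5] [102.7 119.6] 0.8
```

View pics/crop1.png

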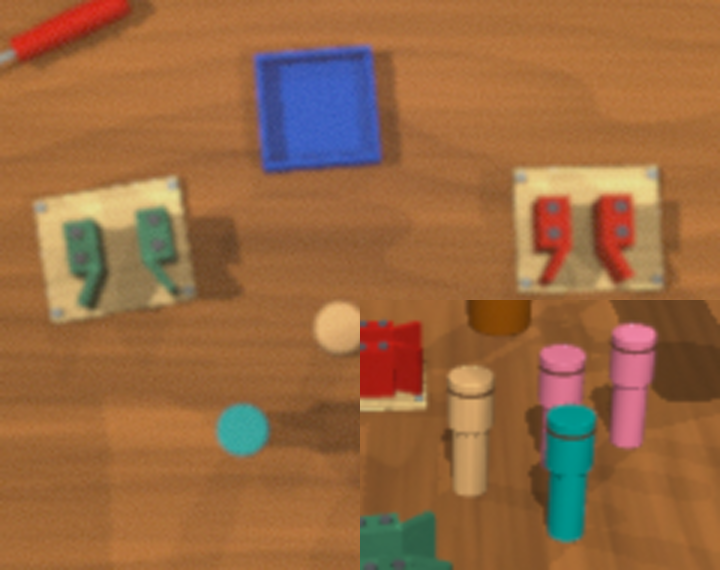

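The crop confirms it: the beech foot with the dark ring near its top (crop inset at 470,430) is the part, and the teal and pink ones are look-alikes. The go board is turned about +10° and the no-go board about 0°. Next I get the wrist camera geometry so I can plan close looks.

```bash
python3 - <<'E'
from h import *
c=calibration("wrist");s=get_obs();R=np.array(c["R"]);o=-R.T@np.array(c["t"])
w,x,y,z=s["eef_rot"];T=Ro.from_quat([x,y,z,w]).as_matrix()
print("cam in tool mm",T.T@(o-s["eef_pos"])*1000,"\ncam axes in tool (rows)\n",np.round(R@T,3),c["fx"],c["cx"],c["cy"])
E
```

```text
cam in tool mm [ 7.21579341e+01  1.18539594e-01 -1.42343806e+02] 
cam axes in tool (rows)
 [[-0.001  1.     0.001]
 [-0.959 -0.001 -0.285]
 [-0.285 -0.001  0.959]] 356.7285530962471 317.12413987508035 197.0942903125674
```

Emit:
{"api": "servo_tool", "payload": {
  "commands": "0 0 0 52 -22 0 1;0 0 0 52 -22 0 1;0 0 0 52 -22 0 1;0 0 0 52 -22 0 1;0 0 0 52 -22 0 1"
}}

```text
time_s: 0.72
eef_pos: [0.4004, -0.351, 0.231]
eef_rot: [-0.0, 0.986, 0.168, -0.0]
wrist_force: [0.7, -0.4, 0.2]
opening: 1.0
grasp_force: 0.0
```

Emit:
{"api": "servo_tool", "payload": {
  "commands": "0 0 0 52 -23 0 1;0 0 0 52 -23 0 1;0 0 0 52 -23 0 1;0 0 0 52 -23 0 1;0 0 0 0 0 0 1"
}}

```text
time_s: 1.35
eef_pos: [0.567, -0.1934, 0.2306]
eef_rot: [-0.001, 0.985, 0.171, -0.0]
wrist_force: [-1.3, 0.2, -0.4]
opening: 1.001
grasp_force: 0.0
```

```bash
python3 - <<'E'
from h import *
import pickle
c=calibration("wrist");a=camera("wrist");cv2.imwrite("pics/w1.png",a);pickle.dump(c,open("w1.pkl","wb"))
E
```

```text
(no output)
```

View pics/w1.png

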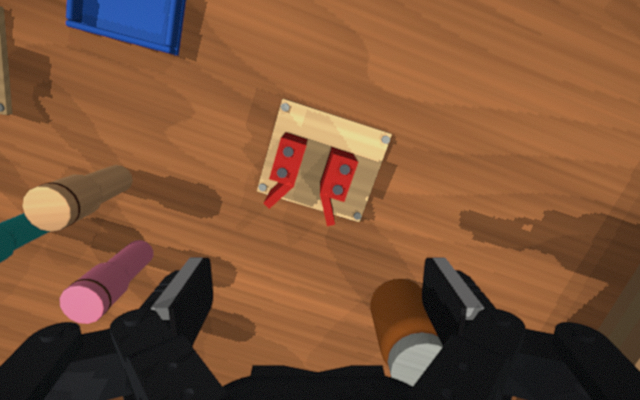

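The wrist view shows the red jaws with two screws on each top: left at (288,152) and (282,173), right at (345,170) and (338,190). These symmetric screws give the gap's centre line. I turn towards the go gauge next, and process both gauges together.

Emit:
{"api": "servo_tool", "payload": {
  "commands": "0 0 0 -18 -57 0 1;0 0 0 -18 -57 0 1;0 0 0 -18 -57 0 1;0 0 0 -18 -57 0 1;0 0 0 -18 -57 0 1"
}}

```text
time_s: 2.02
eef_pos: [0.3841, 0.0424, 0.231]
eef_rot: [0.0, 0.986, 0.167, -0.0]
wrist_force: [1.5, 0.3, -0.2]
opening: 0.997
grasp_force: 0.0
```

Emit:
{"api": "servo_tool", "payload": {
  "commands": "0 0 0 18 -55 0 1;0 0 0 18 -55 0 1;0 0 0 0 0 0 1"
}}

```text
time_s: 2.4
eef_pos: [0.3822, 0.1603, 0.2312]
eef_rot: [-0.0, 0.985, 0.171, -0.0]
wrist_force: [-0.4, -0.4, -0.2]
opening: 0.996
grasp_force: 0.0
```

```bash
cat > scr.py <<'E'
from h import *
import pickle,sys
def screws(name,lo,hi,box):
    a=cv2.imread(f"pics/{name}.png");c=pickle.load(open(name+".pkl","rb"))
    hsv=cv2.cvtColor(a,cv2.COLOR_BGR2HSV);u0,u1,v0,v1=box
    m=np.zeros(a.shape[:2],np.uint8);m[v0:v1,u0:u1]=cv2.inRange(hsv,np.array(lo),np.array(hi))[v0:v1,u0:u1]
    ks,h=cv2.findContours(m,cv2.RETR_CCOMP,cv2.CHAIN_APPROX_NONE)
    for i,k in enumerate(ks):
        A=cv2.contourArea(k)
        if (h[0][i][3]>=0 and A>15) or A>200:
            (u,v),_=cv2.minEnclosingCircle(k);p=ray(c,u,v,.056)*1000
            print("hole" if h[0][i][3]>=0 else "blob",A,np.round([u,v],1),np.round(p[:2],1))
if __name__=="__main__": 
    screws("w1",(0,150,60),(8,255,255),(250,400,90,240))
    screws("w2",(60,90,20),(95,255,200),(180,480,50,260))
E
python3 - <<'E'
from h import *
import pickle
print(get_obs()["eef_pos"])
c=calibration("wrist");a=camera("wrist");cv2.imwrite("pics/w2.png",a);pickle.dump(c,open("w2.pkl","wb"))
E
python3 scr.py
```

```text
[0.38219759 0.16032563 0.23121033]
blob 1596.0 [329.5 186.5] [ 559.6 -207.8]
hole 103.0 [337.2 189.8] [ 559.  -215.5]
hole 107.0 [344.2 169. ] [ 579.5 -214.7]
blob 1585.5 [284.9 172.3] [ 558.5 -165. ]
hole 104.0 [281.8 172.5] [ 557.4 -162.4]
hole 105.0 [287.8 151.4] [ 577.6 -161.6]
blob 2494.0 [421.  187.5] [402.1  66.1]
```

View pics/w2.png

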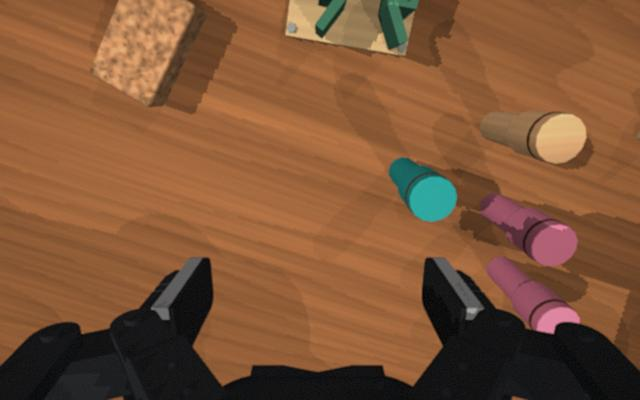

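Emit:
{"api": "servo_tool", "payload": {
  "commands": "0 0 0 50 12 0 1;0 0 0 50 12 0 1;0 0 0 50 12 0 1;0 0 0 0 0 0 1"
}}

```text
time_s: 2.95
eef_pos: [0.5394, 0.1704, 0.2295]
eef_rot: [0.0, 0.986, 0.166, -0.001]
wrist_force: [-1.1, 0.6, 0.3]
opening: 0.997
grasp_force: 0.0
```

```bash
python3 - <<'E'
from h import *
import pickle
print(get_obs()["eef_pos"])
c=calibration("wrist");a=camera("wrist");cv2.imwrite("pics/w2.png",a);pickle.dump(c,open("w2.pkl","wb"))
b=cv2.imread("pics/w1.png")
def crop(im,u,v): return cv2.resize(im[v-50:v+50,u-65:u+65],None,fx=6,fy=6,interpolation=cv2.INTER_CUBIC)[:,:400] if 0 else cv2.resize(im[v-75:v+75,u-65:u+65],None,fx=3,fy=3,interpolation=cv2.INTER_CUBIC)
p=proj(c,[.535,.17,.05]).astype(int);print(p)
cv2.imwrite("pics/w12.png",np.hstack([crop(b,325,165),crop(a,p[0],max(p[1],75))]))
E
sed -i 's/(180,480,50,260)/(180,480,20,260)/' scr.py; python3 scr.py|tail -8
```

```text
[0.53942274 0.1703972  0.22949405]
[316 176]
hole 104.0 [281.8 172.5] [ 557.4 -162.4]
hole 105.0 [287.8 151.4] [ 577.6 -161.6]
blob 1409.5 [341.9 176.9] [544.  148.2]
hole 119.0 [348.  178.5] [544.4 142.5]
hole 119.0 [351.6 157. ] [564.  146.3]
blob 1388.5 [285.5 168.2] [534.9 199.1]
hole 117.5 [282.2 169. ] [533.3 201.7]
hole 122.0 [284.6 147. ] [553.  205.6]
```

View pics/w12.png

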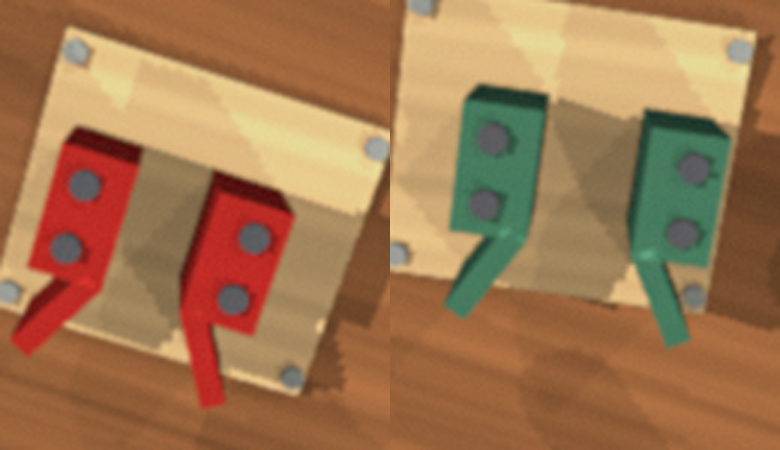

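The crop shows both screw pairs symmetric about each gap, red on the left and green on the right. Gap centres: go at about (548.7, 174.0) mm, yaw 10.7°; no-go at about (568.4, -188.5) mm, yaw 1.9°. On to the foot, turning the tool so that its y axis is the push direction.

Emit:
{"api": "servo_tool", "payload": {
  "commands": "0 0 0 -36 46 0 1;0 0 0 -36 46 0 1;0 0 0 -36 46 0 1;0 0 -0.178 0 0 0 1;0 0 -0.178 0 0 0 1"
}}

```text
time_s: 3.62
eef_pos: [0.4791, 0.0055, 0.2316]
eef_rot: [0.0, 0.94, 0.341, 0.0]
wrist_force: [0.5, 0.2, 0.1]
opening: 1.003
grasp_force: 0.0
```

Emit:
{"api": "servo_tool", "payload": {
  "commands": "0 0 -0.178 0 0 0 1;0 0 -0.178 0 0 0 1;0 0 -0.178 0 0 0 1;0 0 -0.178 0 0 0 1;0 0 -0.178 0 0 0 1"
}}

```text
time_s: 4.25
eef_pos: [0.4792, 0.0066, 0.2315]
eef_rot: [0.0, 0.701, 0.713, -0.0]
wrist_force: [-0.7, -0.5, -0.2]
opening: 0.995
grasp_force: 0.0
```

Emit:
{"api": "servo_tool", "payload": {
  "commands": "0 0 -0.178 0 0 0 1;0 0 0 0 0 0 1"
}}

```text
time_s: 4.5
eef_pos: [0.4795, 0.0067, 0.2315]
eef_rot: [0.0, 0.638, 0.77, -0.0]
wrist_force: [-0.2, 0.6, 0.4]
opening: 1.0
grasp_force: 0.0
```

```bash
cat >> h.py <<'E'
def tool():
    s=get_obs();w,x,y,z=s["eef_rot"];return np.array(s["eef_pos"])*1000,Ro.from_quat([x,y,z,w]).as_matrix()
def to(x,y,z=None):
    p,T=tool();d=T.T@(np.array([x,y,p[2] if z is None else z])-p);print("pos",np.round(p,1),"yaw_y",np.round(np.degrees(np.arctan2(T[1,1],T[0,1])),2),"tilt",np.round(T[:2,2],4),"move tool mm",np.round(d,1));return d
E
python3 - <<'E'
from h import *
c=calibration("wrist");a=camera("wrist");cv2.imwrite("pics/w3.png",a)
hsv=cv2.cvtColor(a,cv2.COLOR_BGR2HSV);m=cv2.inRange(hsv,np.array((10,70,190)),np.array((25,150,255)))
for k in cv2.findContours(m,cv2.RETR_EXTERNAL,cv2.CHAIN_APPROX_NONE)[0]:
    if cv2.contourArea(k)>300:
        P=np.array([ray(c,*p[0],.107)[:2] for p in k],np.float32)*1000
        print(cv2.contourArea(k),cv2.boundingRect(k),cv2.minEnclosingCircle(P),cv2.fitEllipse(P))
to(481,5);print(get_obs()["q"])
E
```

```text
1543.0 (317, 293, 92, 83) ((540.9672241210938, -118.16207885742188), 51.560489654541016) ((541.2831420898438, -116.41141510009766), (77.46173858642578, 82.83677673339844), 25.10297393798828)
1601.0 (294, 170, 46, 46) ((479.2607727050781, 2.9395217895507812), 18.48905372619629) ((479.3434753417969, 2.886810302734375), (35.44574737548828, 36.19332504272461), 16.89263343811035)
987.0 (438, 0, 42, 59) ((553.60107421875, 135.58035278320312), 21.392724990844727) ((552.6157836914062, 135.62364196777344), (29.738019943237305, 37.93663787841797), 12.407286643981934)
pos [479.7   6.9 231.5] yaw_y 10.65 tilt [ 0.0001 -0.0003] move tool mm [-2.1  0.9  0. ]
[-2.33600568e-01 -3.71387748e-02  1.83869474e+00 -2.33515196e-04
  1.33983369e+00 -4.19343011e-01]
```

View pics/w3.png

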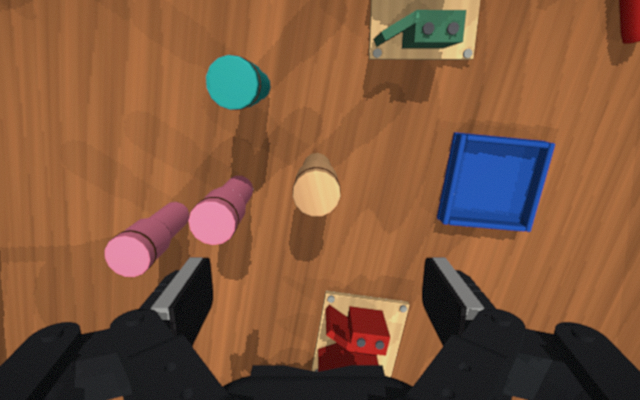

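The beech foot's top is at (316,190), giving about (479.3, 2.9) mm. I descend with the claw partly closed to stay clear of the near pink one.

Emit:
{"api": "servo_tool", "payload": {
  "commands": "0 0 0 -3.7 -1 30 0.75;0 0 0 0 0 40 0.75;0 0 0 0 0 40 0.75;0 0 0 0 0 40 0.75;0 0 0 0 0 17 0.75"
}}

```text
time_s: 5.18
eef_pos: [0.4781, 0.0038, 0.0621]
eef_rot: [-0.002, 0.638, 0.77, -0.001]
wrist_force: [-0.1, -0.6, -0.5]
opening: 0.747
grasp_force: 0.0
```

Emit:
{"api": "servo_tool", "payload": {
  "commands": "0 0 0 0 0 0 0.75;0 0 0 0 0 0 0.3;0 0 0 0 0 0 0;0 0 0 0 0 0 0;0 0 0 0 0 0 0"
}}

```text
time_s: 5.8
eef_pos: [0.4813, 0.0036, 0.0657]
eef_rot: [0.001, 0.636, 0.771, 0.0]
wrist_force: [-0.7, -0.4, 6.6]
opening: 0.43
grasp_force: 59.9
```

```bash
python3 - <<'E'
from h import *
s=get_obs();print(s["opening"],s["grasp_force"],s["wrist_force"],s["torque"]);to(479.3,2.9)
E
```

```text
0.43040787896845306 59.862011075019836 [-0.74773846 -0.42217325  6.63904267] [-0.07673232  0.31089343 -0.03292394]
pos [481.3   3.6  65.7] yaw_y 10.94 tilt [ 0.0022 -0.0008] move tool mm [-0.3 -2.1 -0. ]
```

Emit:
{"api": "servo_tool", "payload": {
  "commands": "0 0 0 0 0 -10 0;0 0 0 0 0 -15 0;0 0 0 0 0 0 0;0 0 0 0 0 0 0"
}}

```text
time_s: 6.3
eef_pos: [0.4804, 0.0039, 0.0894]
eef_rot: [0.0, 0.636, 0.771, 0.0]
wrist_force: [0.6, 0.1, -1.5]
opening: 0.431
grasp_force: 59.7
```

```bash
python3 - <<'E'
from h import *
s=get_obs();print(s["opening"],s["grasp_force"],s["wrist_force"],s["torque"]);to(475,160)
cv2.imwrite("pics/w4.png",camera("wrist"));sd=camera("side")
c=calibration("side");p=proj(c,[.48,.003,.08]).astype(int)
b=cv2.resize(sd[p[1]-60:p[1]+40,p[0]-50:p[0]+50],(400,400),interpolation=cv2.INTER_CUBIC)
a=cv2.imread("pics/w4.png")
cv2.imwrite("pics/w4c.png",np.hstack([a[0:400,120:520],b]));print(p)
E
```

```text
0.43126372977330213 59.74944055080414 [ 0.57742758  0.09031579 -1.45362919] [ 0.00162475 -0.03585872  0.03521922]
pos [480.4   3.9  89.4] yaw_y 10.95 tilt [ 0.0004 -0.0001] move tool mm [154.3  24.4  -0. ]
[335 184]
```

View pics/w4c.png

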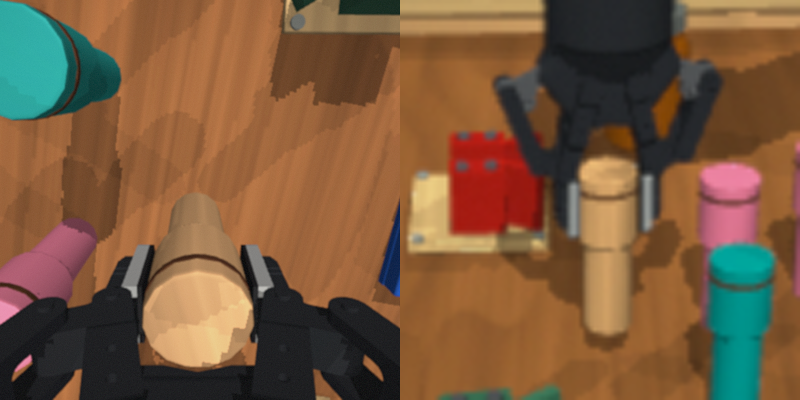

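The foot is held upright between the pads; the head's top centre is at about (317,308) in the full wrist picture. I carry it low to in front of the go mouth and measure its offset in the hand.

Emit:
{"api": "servo_tool", "payload": {
  "commands": "0 0 0 40 7 0 0;0 0 0 40 7 0 0;0 0 0 40 6 0 0;0 0 0 34 4 0 0;0 0 0 0 0 0 0"
}}

```text
time_s: 7.02
eef_pos: [0.4738, 0.1615, 0.0887]
eef_rot: [-0.0, 0.635, 0.772, -0.0]
wrist_force: [-0.7, -0.9, -0.3]
opening: 0.431
grasp_force: 59.8
```

```bash
cat > held.py <<'E'
from h import *
import pickle
def held(a,c,p,T,zt):
    hsv=cv2.cvtColor(a,cv2.COLOR_BGR2HSV);m=cv2.inRange(hsv,np.array((10,60,140)),np.array((25,170,255)));m[:,:255]=0;m[:,380:]=0;m[:245]=0
    # right/left edges of the top disc, and its lowest point
    k=max(cv2.findContours(m,cv2.RETR_EXTERNAL,cv2.CHAIN_APPROX_NONE)[0],key=cv2.contourArea)
    P=np.array([ray(c,*q[0],zt) for q in k])*1000
    L=(P-p)@T
    print("disc tool x",L[:,0].min().round(1),L[:,0].max().round(1),"y",L[:,1].min().round(1),L[:,1].max().round(1),cv2.minEnclosingCircle(L[:,:2].astype(np.float32)))
    return m
if __name__=="__main__":
    p,T=tool();c=calibration("wrist");a=camera("wrist");cv2.imwrite("pics/w5.png",a);pickle.dump(c,open("w5.pkl","wb"))
    held(a,c,p,T,(p[2]-65.7+107)/1000)
    s=get_obs();print(s["wrist_force"],s["torque"])
    # gauge-frame position of TCP
    for n,g,y in(("go",(548.7,174.0),10.7),("nogo",(568.4,-188.5),1.9)):
        r=np.radians(y);d=p[:2]-g;print(n,"frame x,y",np.round([d@[np.cos(r),np.sin(r)],d@[-np.sin(r),np.cos(r)]],1))
    to(548.7-70*np.cos(np.radians(10.7)),174-70*np.sin(np.radians(10.7)),77.7)
E
python3 held.py
```

```text
disc tool x -18.7 22.2 y -18.2 19.3 ((0.7959637641906738, 4.350706100463867), 22.937458038330078)
[ 0.11391354 -0.24189793 -0.67377718] [-0.02225807  0.05368432 -0.01538005]
go frame x,y [-75.9   1.6]
nogo frame x,y [-82.9 352.9]
pos [474.  160.3  88.7] yaw_y 11.08 tilt [-0.0011 -0.0003] move tool mm [-0.5  5.9 11. ]
```

Emit:
{"api": "servo_tool", "payload": {
  "commands": "0 0 0.005 -0.8 2 5 0;0 0 0 0 2 6 0;0 0 0 0 0 0 0;0 0 0 0 0 0 0;0 0 0 0 0 0 0"
}}

```text
time_s: 7.7
eef_pos: [0.4789, 0.1594, 0.0784]
eef_rot: [0.0, 0.639, 0.77, 0.0]
wrist_force: [0.3, -0.2, -0.9]
opening: 0.432
grasp_force: 59.8
```

```bash
python3 held.py
```

```text
disc tool x -18.3 22.2 y -18.2 19.3 ((0.1451171338558197, 3.4753012657165527), 23.062475204467773)
[ 0.04263543  0.06130053 -1.26941705] [ 0.05465646  0.01781527 -0.03046403]
go frame x,y [-71.3  -1.3]
nogo frame x,y [-77.9 350.7]
pos [478.9 159.5  78.5] yaw_y 10.65 tilt [0.0003 0.    ] move tool mm [1.3 1.3 0.8]
```

Emit:
{"api": "servo_tool", "payload": {
  "commands": "0 0 0 1 8 0 0;0 0 0 0 8 0.5 0;0 0 0 0 8 0 0;0 0 0 0 0 0 0;0 0 0 0 0 0 0"
}}

```text
time_s: 8.38
eef_pos: [0.5019, 0.165, 0.0776]
eef_rot: [-0.0, 0.638, 0.77, -0.0]
wrist_force: [-0.8, 0.2, -1.6]
opening: 0.43
grasp_force: 59.8
```

```bash
python3 held.py; python3 -c "
from scr import screws
screws('w5',(60,90,20),(95,255,200),(250,640,0,400))"
```

```text
disc tool x -18.3 22.2 y -18.2 17.9 ((1.4941205978393555, -3.187652826309204), 21.795381546020508)
[-0.55608673  0.41185469  0.05864968] [-0.00671172  0.05717097 -0.03343123]
go frame x,y [-47.6  -0.1]
nogo frame x,y [-54.7 355.5]
pos [501.9 165.   77.6] yaw_y 10.66 tilt [-0.0005 -0.0001] move tool mm [  0.1 -22.3  -0.1]
blob 2696.0 [399.5 274. ] [546.3 155.7]
blob 6769.0 [390.8 178.1] [529.7 203.8]
hole 387.0 [441.5 184.6] [554.1 205.2]
hole 376.0 [398.8 184.8] [534.2 201.3]
```

View pics/w5.png

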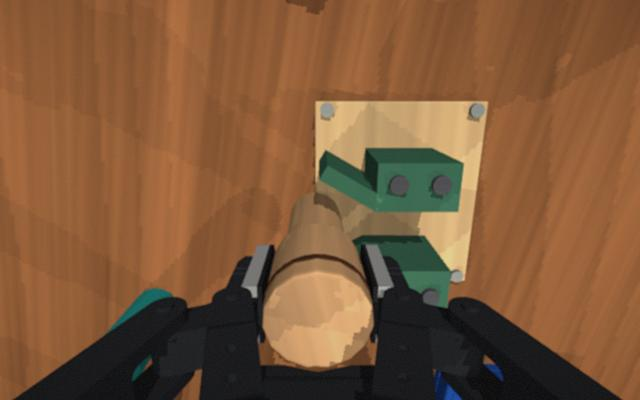

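The spigot (base at about (315,205)) is in line with the gap between the green jaws, so I creep in while watching the forces.

Emit:
{"api": "servo_tool", "payload": {
  "commands": "0 0 0 0 5 0 0;0 0 0 0 5 0 0;0 0 0 0 4 0 0;0 0 0 0 3 0 0;0 0 0 0 0 0 0"
}}

```text
time_s: 9.05
eef_pos: [0.5191, 0.1682, 0.0778]
eef_rot: [0.0, 0.638, 0.77, 0.0]
wrist_force: [0.8, -0.7, -0.6]
opening: 0.431
grasp_force: 59.8
```

Emit:
{"api": "servo_tool", "payload": {
  "commands": "0 0 0 0 2 0 0;0 0 0 0 2 0 0;0 0 0 0 0 0 0"
}}

```text
time_s: 9.43
eef_pos: [0.523, 0.1689, 0.0779]
eef_rot: [0.0, 0.638, 0.77, 0.0]
wrist_force: [0.2, -0.9, -0.8]
opening: 0.43
grasp_force: 59.8
```

Emit:
{"api": "servo_tool", "payload": {
  "commands": "0 0 0 0 2 0 0;0 0 0 0 2 0 0;0 0 0 0 0 0 0"
}}

```text
time_s: 9.8
eef_pos: [0.5269, 0.1697, 0.0779]
eef_rot: [0.0, 0.638, 0.77, 0.0]
wrist_force: [-0.7, -0.5, -0.4]
opening: 0.432
grasp_force: 59.8
```

Emit:
{"api": "servo_tool", "payload": {
  "commands": "0 0 0 0 2 0 0;0 0 0 0 2 0 0;0 0 0 0 0 0 0"
}}

```text
time_s: 10.18
eef_pos: [0.5309, 0.1705, 0.0778]
eef_rot: [0.0, 0.638, 0.77, 0.0]
wrist_force: [1.0, 1.5, -1.7]
opening: 0.433
grasp_force: 59.8
```

Emit:
{"api": "servo_tool", "payload": {
  "commands": "0 0 0 0 2 0 0;0 0 0 0 2 0 0;0 0 0 0 2 0 0;0 0 0 0 0 0 0"
}}

```text
time_s: 10.68
eef_pos: [0.5368, 0.1716, 0.0778]
eef_rot: [0.0, 0.638, 0.77, 0.0]
wrist_force: [0.1, 1.3, -1.5]
opening: 0.43
grasp_force: 59.8
```

Emit:
{"api": "servo_tool", "payload": {
  "commands": "0 0 0 0 3 0 0;0 0 0 0 3 0 0;0 0 0 0 2 0 0;0 0 0 0 0 0 0"
}}

```text
time_s: 11.18
eef_pos: [0.5448, 0.173, 0.0778]
eef_rot: [0.0, 0.638, 0.77, 0.0]
wrist_force: [0.4, 1.5, -0.7]
opening: 0.436
grasp_force: 59.8
```

A slight +y push of about 1.4 N shows light contact with the right jaw; I shift 0.4 mm and go through.

Emit:
{"api": "servo_tool", "payload": {
  "commands": "0 0 0 0.4 3 0 0;0 0 0 0 3 0 0;0 0 0 0 3 0 0;0 0 0 0 3 0 0;0 0 0 0 0 0 0"
}}

```text
time_s: 11.8
eef_pos: [0.5564, 0.1756, 0.0778]
eef_rot: [0.0, 0.638, 0.77, 0.0]
wrist_force: [-0.1, -0.5, -1.2]
opening: 0.433
grasp_force: 59.8
```

Emit:
{"api": "servo_tool", "payload": {
  "commands": "0 0 0 0 4 0 0;0 0 0 0 4 0 0;0 0 0 0 4 0 0;0 0 0 0 4 0 0;0 0 0 0 0 0 0"
}}

```text
time_s: 12.42
eef_pos: [0.5722, 0.1786, 0.0778]
eef_rot: [0.0, 0.638, 0.77, 0.0]
wrist_force: [0.0, -0.4, -1.1]
opening: 0.431
grasp_force: 59.8
```

Emit:
{"api": "servo_tool", "payload": {
  "commands": "0 0 0 0 6 0 0;0 0 0 0 6 0 0;0 0 0 0 6 0 0;0 0 0 0 6 0 0;0 0 0 0 0 0 0"
}}

```text
time_s: 13.05
eef_pos: [0.596, 0.183, 0.0778]
eef_rot: [0.0, 0.638, 0.77, 0.0]
wrist_force: [-0.5, -0.5, -0.4]
opening: 0.431
grasp_force: 59.8
```

```bash
python3 held.py
```

```text
disc tool x -18.2 22.2 y -18.2 19.2 ((1.038838267326355, 1.3991200923919678), 21.44098472595215)
[-1.14759704 -0.0943007  -1.50400293] [ 0.03915393  0.00928305 -0.01314981]
go frame x,y [48.1  0.1]
nogo frame x,y [ 39.9 370.4]
pos [595.6 183.   77.7] yaw_y 10.66 tilt [-0.0002 -0.    ] move tool mm [  -0.2 -117.7   -0. ]
```

The foot is clear at the far end (axis 28 mm past the jaws). Now I lift, turn to the no-go yaw and cross over.

Emit:
{"api": "servo_tool", "payload": {
  "commands": "0 0 0 0 0 -20 0;0 0 0.05 0 0 -20 0;0 0 0.103 0 0 -20 0;0 0 0 -30 -9 0 0;0 0 0 -40 -12 0 0"
}}

```text
time_s: 13.72
eef_pos: [0.5772, 0.1123, 0.14]
eef_rot: [0.001, 0.695, 0.719, 0.001]
wrist_force: [-0.4, -0.6, -1.7]
opening: 0.436
grasp_force: 59.8
```

Emit:
{"api": "servo_tool", "payload": {
  "commands": "0 0 0 -50 -15 0 0;0 0 0 -50 -15 0 0;0 0 0 -50 -15 0 0;0 0 0 -50 -15 0 0;0 0 0 -50 -15 0 0"
}}

```text
time_s: 14.35
eef_pos: [0.5099, -0.1418, 0.1396]
eef_rot: [0.001, 0.695, 0.719, 0.0]
wrist_force: [0.5, -0.0, -0.4]
opening: 0.43
grasp_force: 59.8
```

Emit:
{"api": "servo_tool", "payload": {
  "commands": "0 0 0 -35 -10 0 0;0 0 0 -15 -4 0 0;0 0 0 0 0 0 0;0 0 0 0 0 0 0"
}}

```text
time_s: 14.85
eef_pos: [0.498, -0.1893, 0.138]
eef_rot: [-0.0, 0.695, 0.719, 0.0]
wrist_force: [0.7, 0.0, -0.8]
opening: 0.432
grasp_force: 59.8
```

```bash
python3 - <<'E'
from h import *
import pickle
from held import held
from scr import screws
p,T=tool();c=calibration("wrist");a=camera("wrist");cv2.imwrite("pics/w6.png",a);pickle.dump(c,open("w6.pkl","wb"))
screws("w6",(0,150,60),(8,255,255),(200,640,0,400))
to(498.4,-190.8,77.7)
E
```

```text
blob 4274.0 [399.3 235. ] [ 554.  -208.4]
hole 184.0 [436.9 245.7] [ 580.4 -215.4]
hole 179.0 [407.3 245.7] [ 560.2 -216.1]
blob 3837.5 [404.4 164.7] [ 552.5 -160.1]
hole 206.5 [444.7 168.9] [ 578.6 -162. ]
hole 201.0 [413. 169.] [ 558.3 -162.7]
pos [ 498.  -189.1  137.9] yaw_y 1.98 tilt [-0.      0.0004] move tool mm [-1.7  0.4 60.2]
```

Emit:
{"api": "servo_tool", "payload": {
  "commands": "0 0 0 -1.5 0 20 0;0 0 0 0 0 25 0;0 0 0 0 0 15 0;0 0 0 0 0 0 0;0 0 0 0 0 0 0"
}}

```text
time_s: 15.52
eef_pos: [0.4984, -0.192, 0.0785]
eef_rot: [0.001, 0.695, 0.719, 0.0]
wrist_force: [0.1, -0.8, -0.2]
opening: 0.436
grasp_force: 59.9
```

Emit:
{"api": "servo_tool", "payload": {
  "commands": "0 0 0 0 9 0 0;0 0 0 0 9 0 0;0 0 0 0 8 0 0;0 0 0 0 0 0 0;0 0 0 0 0 0 0"
}}

```text
time_s: 16.15
eef_pos: [0.5236, -0.1909, 0.0776]
eef_rot: [-0.0, 0.695, 0.719, -0.0]
wrist_force: [-0.8, -0.5, -1.2]
opening: 0.43
grasp_force: 59.9
```

```bash
python3 - <<'E'
from h import *
import pickle
from held import held
from scr import screws
p,T=tool();c=calibration("wrist");a=camera("wrist");cv2.imwrite("pics/w7.png",a);pickle.dump(c,open("w7.pkl","wb"))
held(a,c,p,T,(p[2]-65.7+107)/1000)
screws("w7",(0,150,60),(8,255,255),(200,640,0,400))
r=np.radians(2);d=p[:2]-[569,-188.8];print("nogo frame",d@[np.cos(r),np.sin(r)],d@[-np.sin(r),np.cos(r)],p);s=get_obs();print(s["wrist_force"])
E
```

```text
disc tool x -18.7 22.1 y -18.1 17.9 ((1.6338682174682617, 0.0006302933907136321), 20.519906997680664)
blob 3144.5 [395.5 269. ] [ 563.6 -204.2]
blob 7174.0 [384.9 185.5] [ 554.4 -160.6]
hole 356.0 [435. 190.] [ 578.5 -162. ]
hole 353.0 [392.3 190.3] [ 558.2 -162.8]
nogo frame -45.49554971681171 -0.5286444720364236 [ 523.55061437 -190.91609422   77.5626294 ]
[ 0.07615563 -0.19084705 -1.31468942]
```

View pics/w7.png

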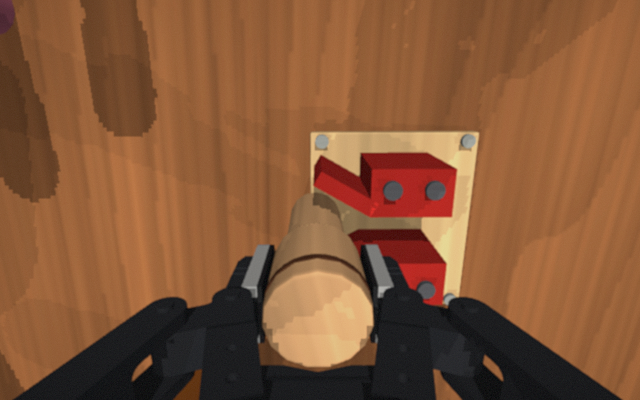

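The picture shows the spigot in the red funnel's mouth, in line with the gap. I shift 0.8 mm left and creep to contact.

Emit:
{"api": "servo_tool", "payload": {
  "commands": "0 0 0 0.8 4 0 0;0 0 0 0 4 0 0;0 0 0 0 3 0 0;0 0 0 0 0 0 0"
}}

```text
time_s: 16.7
eef_pos: [0.5349, -0.1899, 0.0778]
eef_rot: [0.0, 0.695, 0.719, 0.0]
wrist_force: [1.1, 0.3, -0.6]
opening: 0.435
grasp_force: 59.9
```

Emit:
{"api": "servo_tool", "payload": {
  "commands": "0 0 0 0 1 0 0;0 0 0 0 1 0 0;0 0 0 0 0 0 0"
}}

```text
time_s: 17.08
eef_pos: [0.5368, -0.1899, 0.0778]
eef_rot: [0.0, 0.695, 0.719, 0.0]
wrist_force: [-0.2, 0.0, -0.7]
opening: 0.435
grasp_force: 59.9
```

Emit:
{"api": "servo_tool", "payload": {
  "commands": "0 0 0 0 1 0 0;0 0 0 0 0 0 0"
}}

```text
time_s: 17.32
eef_pos: [0.5378, -0.1898, 0.0778]
eef_rot: [0.0, 0.695, 0.719, 0.0]
wrist_force: [0.1, -0.5, -1.5]
opening: 0.43
grasp_force: 59.9
```

Emit:
{"api": "servo_tool", "payload": {
  "commands": "0 0 0 0 1 0 0;0 0 0 0 0 0 0"
}}

```text
time_s: 17.58
eef_pos: [0.5388, -0.1898, 0.0778]
eef_rot: [0.0, 0.695, 0.719, 0.0]
wrist_force: [0.3, 0.1, -1.1]
opening: 0.43
grasp_force: 59.9
```

Emit:
{"api": "servo_tool", "payload": {
  "commands": "0 0 0 0 0.7 0 0;0 0 0 0 0 0 0"
}}

```text
time_s: 17.82
eef_pos: [0.5395, -0.1898, 0.0778]
eef_rot: [0.0, 0.695, 0.719, 0.0]
wrist_force: [-1.1, -0.1, -1.1]
opening: 0.43
grasp_force: 59.9
```

Emit:
{"api": "servo_tool", "payload": {
  "commands": "0 0 0 0 0.6 0 0;0 0 0 0 0 0 0"
}}

```text
time_s: 18.08
eef_pos: [0.54, -0.1897, 0.0777]
eef_rot: [-0.0, 0.695, 0.719, -0.0]
wrist_force: [-0.7, 0.9, -0.2]
opening: 0.432
grasp_force: 59.9
```

Emit:
{"api": "servo_tool", "payload": {
  "commands": "0 0 0 0 0.5 0 0;0 0 0 0 0 0 0"
}}

```text
time_s: 18.32
eef_pos: [0.5403, -0.1895, 0.0777]
eef_rot: [-0.0, 0.695, 0.719, -0.0]
wrist_force: [-1.0, 0.5, -0.6]
opening: 0.435
grasp_force: 59.9
```

Emit:
{"api": "servo_tool", "payload": {
  "commands": "0 0 0 0.2 0.5 0 0;0 0 0 0 0 0 0"
}}

```text
time_s: 18.58
eef_pos: [0.5408, -0.1893, 0.0776]
eef_rot: [-0.0, 0.695, 0.719, -0.0]
wrist_force: [-2.0, 1.0, -1.7]
opening: 0.432
grasp_force: 59.9
```

Emit:
{"api": "servo_tool", "payload": {
  "commands": "0 0 0 0.1 0.5 0 0;0 0 0 0 0 0 0"
}}

```text
time_s: 18.82
eef_pos: [0.5412, -0.1891, 0.0776]
eef_rot: [-0.0, 0.695, 0.719, -0.0]
wrist_force: [-2.0, 1.1, -0.1]
opening: 0.433
grasp_force: 59.8
```

```bash
python3 - <<'E'
from h import *
F=[];
for i in range(4):
    camera("top");s=get_obs();F.append(np.r_[s["wrist_force"],np.array(s["torque"])*10])
print(np.round(F,2),np.mean(F,0).round(2));to(540,-189.5)
E
```

```text
[[-2.89  1.66 -0.25  3.69  5.34 -0.78]
 [-2.25  1.95 -0.24  4.25  5.17 -0.01]
 [-3.22  1.68 -0.63  4.22  5.62  0.16]
 [-2.51  2.1  -1.05  3.69  5.49 -0.15]] [-2.72  1.84 -0.54  3.96  5.41 -0.19]
pos [ 541.2 -189.1   77.6] yaw_y 1.89 tilt [-0.0008  0.0005] move tool mm [-0.3 -1.2  0. ]
```

Emit:
{"api": "servo_tool", "payload": {
  "commands": "0 0 0 0.6 0 0 0;0 0 0 0 0 0 0"
}}

```text
time_s: 19.27
eef_pos: [0.5416, -0.1888, 0.0778]
eef_rot: [0.0, 0.695, 0.719, 0.0]
wrist_force: [-1.8, 1.4, -1.4]
opening: 0.429
grasp_force: 59.8
```

```bash
cat > f.py <<'E'
from h import *
F=[]
for i in range(4):
    camera("top");s=get_obs();F.append(np.r_[s["wrist_force"],np.array(s["torque"])*10])
print(np.mean(F,0).round(2),s["time_s"]);to(541,-189.5)
E
python3 f.py
```

```text
[-1.54  1.44 -2.24  3.4   3.02  0.12] 19.475
pos [ 541.6 -188.8   77.8] yaw_y 1.89 tilt [ 0.0002 -0.0001] move tool mm [-0.6 -0.6 -0. ]
```

Emit:
{"api": "servo_tool", "payload": {
  "commands": "0 0 0 0.6 0.4 0 0;0 0 0 0 0 0 0"
}}

```text
time_s: 19.73
eef_pos: [0.5418, -0.1885, 0.0779]
eef_rot: [0.0, 0.695, 0.719, -0.0]
wrist_force: [-2.8, -1.2, -0.4]
opening: 0.428
grasp_force: 59.8
```

```bash
python3 f.py
```

```text
[-3.01 -0.83 -1.16 -1.15  5.47 -0.07] 19.925
pos [ 541.8 -188.5   77.9] yaw_y 1.89 tilt [-0.     -0.0004] move tool mm [-1.  -0.9  0. ]
```

Both flanks are touching now. I press gradually towards 8 N.

Emit:
{"api": "servo_tool", "payload": {
  "commands": "0 0 0 -0.2 0.6 0 0;0 0 0 0 0 0 0"
}}

```text
time_s: 20.18
eef_pos: [0.542, -0.1885, 0.0778]
eef_rot: [-0.0, 0.695, 0.719, -0.0]
wrist_force: [-4.6, -1.7, 0.6]
opening: 0.436
grasp_force: 60.3
```

Emit:
{"api": "servo_tool", "payload": {
  "commands": "0 0 0 0 0.5 0 0;0 0 0 0 0 0 0"
}}

```text
time_s: 20.42
eef_pos: [0.5421, -0.1885, 0.0778]
eef_rot: [-0.001, 0.695, 0.719, -0.001]
wrist_force: [-6.4, -1.2, 2.9]
opening: 0.429
grasp_force: 60.5
```

```bash
python3 f.py
```

```text
[-6.82 -0.94  2.57 -1.91 13.72 -0.26] 20.625
pos [ 542.1 -188.5   77.8] yaw_y 1.9 tilt [-0.0021  0.0001] move tool mm [-1.  -1.1  0. ]
```

Emit:
{"api": "servo_tool", "payload": {
  "commands": "0 0 0 -0.1 0.35 0 0;0 0 0 0 0 0 0;0 0 0 0 0 0 0;0 0 0 0 0 0 0;0 0 0 0 0 0 0"
}}

```text
time_s: 21.25
eef_pos: [0.5421, -0.1885, 0.0778]
eef_rot: [-0.001, 0.695, 0.719, -0.001]
wrist_force: [-7.1, -0.6, 2.9]
opening: 0.43
grasp_force: 60.6
```

```bash
python3 f.py
```

```text
[-8.2  -0.92  2.73 -1.44 15.68 -0.11] 21.45
pos [ 542.1 -188.5   77.8] yaw_y 1.9 tilt [-0.0027  0.0002] move tool mm [-1.  -1.2  0. ]
```

Emit:
{"api": "servo_tool", "payload": {
  "commands": "0 0 0 0 0 0 0;0 0 0 0 0 0 0;0 0 0 0 0 0 0;0 0 0 0 0 0 0;0 0 0 0 0 0 0"
}}

```text
time_s: 22.08
eef_pos: [0.5421, -0.1885, 0.0778]
eef_rot: [-0.001, 0.695, 0.719, -0.001]
wrist_force: [-7.9, -1.1, 3.2]
opening: 0.432
grasp_force: 60.6
```

Emit:
{"api": "servo_tool", "payload": {
  "commands": "0 0 0 0 0 0 0;0 0 0 0 0 0 0;0 0 0 0 0 0 0;0 0 0 0 0 0 0"
}}

```text
time_s: 22.58
eef_pos: [0.5421, -0.1885, 0.0778]
eef_rot: [-0.001, 0.695, 0.719, -0.001]
wrist_force: [-7.4, -0.1, 3.3]
opening: 0.43
grasp_force: 60.6
```

Held at about 8 N for over a second with both flanks stopping it. I back out, lift and head for the tray.

Emit:
{"api": "servo_tool", "payload": {
  "commands": "0 0 0 0 -2 0 0;0 0 0 0 -8 0 0;0 0 0 0 -15 0 0;0 0 0 0 -15 0 0;0 0 0 0 0 -10 0"
}}

```text
time_s: 23.2
eef_pos: [0.5014, -0.1892, 0.0873]
eef_rot: [-0.001, 0.696, 0.718, -0.0]
wrist_force: [1.5, 0.4, -0.8]
opening: 0.432
grasp_force: 60.1
```

Emit:
{"api": "servo_tool", "payload": {
  "commands": "0 0 0 0 0 -25 0;0 0 0 0 0 -25 0;0 0 0 30 20 0 0;0 0 0 30 35 0 0;0 0 0 35 35 0 0"
}}

```text
time_s: 23.82
eef_pos: [0.5917, -0.0915, 0.1392]
eef_rot: [0.001, 0.696, 0.718, 0.001]
wrist_force: [0.6, -1.8, -0.7]
opening: 0.431
grasp_force: 60.2
```

Emit:
{"api": "servo_tool", "payload": {
  "commands": "0 0 0 30 35 0 0;0 0 0 15 25 0 0;0 0 0 0 0 0 0;0 0 0 0 0 0 0"
}}

```text
time_s: 24.32
eef_pos: [0.6483, -0.0452, 0.138]
eef_rot: [0.0, 0.695, 0.719, -0.0]
wrist_force: [0.3, 0.1, -1.6]
opening: 0.434
grasp_force: 60.2
```

```bash
cat > tr.py <<'E'
from h import *
p,T=tool();c=calibration("wrist");a=camera("wrist");cv2.imwrite("pics/w8.png",a)
hsv=cv2.cvtColor(a,cv2.COLOR_BGR2HSV);m=cv2.inRange(hsv,np.array((105,120,40)),np.array((130,255,255)))
k=max(cv2.findContours(m,cv2.RETR_EXTERNAL,cv2.CHAIN_APPROX_NONE)[0],key=cv2.contourArea);print("px",cv2.boundingRect(k))
h=cv2.approxPolyDP(cv2.convexHull(k),6,True)[:,0]
for z in(0,.022): print(z,[np.round(ray(c,*q,z)[:2]*1000,1).tolist() for q in h])
P=np.array([ray(c,*q[0],.022)[:2] for q in k],np.float32)*1000;print(cv2.minAreaRect(P))
to(661.6,22);print(get_obs()["wrist_force"],get_obs()["time_s"])
# spigot axis check: lowest end of the foot in the side view
E
python3 tr.py
```

```text
px (270, 23, 141, 147)
0 [[709.8, 76.0], [719.5, -23.0], [619.4, -32.7], [610.3, 66.2]]
0.022 [[704.8, 72.2], [713.7, -19.1], [621.4, -28.0], [613.1, 63.2]]
((663.4244384765625, 21.898666381835938), (93.36680603027344, 93.60601806640625), 5.284134864807129)
pos [648.1 -45.5 138. ] yaw_y 1.86 tilt [-0.0003 -0.0002] move tool mm [67.  15.7 -0. ]
[-0.16734744  0.26371463 -1.07847609] 24.375
```

Emit:
{"api": "servo_tool", "payload": {
  "commands": "0 0 0 33 9 0 0;0 0 0 34 8.5 0 0;0 0 0 0 0 20 0;0 0 0 0 0 20 0;0 0 0 0 0 12 0"
}}

```text
time_s: 25.0
eef_pos: [0.6623, 0.0215, 0.0833]
eef_rot: [-0.001, 0.696, 0.718, -0.001]
wrist_force: [0.1, -0.5, -0.8]
opening: 0.43
grasp_force: 60.3
```

Emit:
{"api": "servo_tool", "payload": {
  "commands": "0 0 0 0 0 4 0;0 0 0 0 0 4 0;0 0 0 0 0 2 0;0 0 0 0 0 0 0;0 0 0 0 0 0 0"
}}

```text
time_s: 25.62
eef_pos: [0.6642, 0.0227, 0.0762]
eef_rot: [0.0, 0.695, 0.719, 0.0]
wrist_force: [0.2, 0.7, -0.2]
opening: 0.43
grasp_force: 60.3
```

```bash
sed -i 's/to(541.*/to(663.4,21.9,71.7)/' f.py; python3 f.py
```

```text
[ 0.08 -0.04 -1.16 -0.02  0.1   0.07] 25.825
pos [664.   22.7  76. ] yaw_y 1.9 tilt [ 0.0003 -0.    ] move tool mm [-0.8 -0.6  4.3]
```

Emit:
{"api": "servo_tool", "payload": {
  "commands": "0 0 0 0 0 1 0;0 0 0 0 0 1 0;0 0 0 0 0 1 0;0 0 0 0 0 0 0"
}}

```text
time_s: 26.32
eef_pos: [0.6638, 0.0227, 0.0726]
eef_rot: [-0.0, 0.695, 0.719, -0.0]
wrist_force: [0.3, 0.3, -1.7]
opening: 0.43
grasp_force: 60.3
```

Emit:
{"api": "servo_tool", "payload": {
  "commands": "0 0 0 0 0 0.6 0;0 0 0 0 0 0 0"
}}

```text
time_s: 26.58
eef_pos: [0.6639, 0.0227, 0.0721]
eef_rot: [-0.0, 0.695, 0.719, -0.0]
wrist_force: [0.7, 0.8, -0.5]
opening: 0.428
grasp_force: 60.3
```

Emit:
{"api": "servo_tool", "payload": {
  "commands": "0 0 0 0 0 0.6 0;0 0 0 0 0 0 0"
}}

```text
time_s: 26.82
eef_pos: [0.664, 0.0226, 0.0718]
eef_rot: [0.0, 0.695, 0.719, 0.0]
wrist_force: [-0.3, -0.0, 1.4]
opening: 0.43
grasp_force: 60.5
```

Emit:
{"api": "servo_tool", "payload": {
  "commands": "0 0 0 0 0 0.6 0;0 0 0 0 0 0 0"
}}

```text
time_s: 27.08
eef_pos: [0.6641, 0.0226, 0.0718]
eef_rot: [0.0, 0.695, 0.719, 0.0]
wrist_force: [-2.1, 0.4, 4.5]
opening: 0.432
grasp_force: 60.7
```

The foot is down. I release gently, then go up.

Emit:
{"api": "servo_tool", "payload": {
  "commands": "0 0 0 0 0 -0.4 0.45;0 0 0 0 0 0 0.48;0 0 0 0 0 0 0.55;0 0 0 0 0 0 0.7;0 0 0 0 0 0 0.8"
}}

```text
time_s: 27.7
eef_pos: [0.6639, 0.0227, 0.0713]
eef_rot: [-0.0, 0.695, 0.719, -0.0]
wrist_force: [0.5, 0.5, -0.1]
opening: 0.798
grasp_force: 0.0
```

Emit:
{"api": "servo_tool", "payload": {
  "commands": "0 0 0 0 0 0 0.8;0 0 0 0 0 -15 0.8;0 0 0 0 0 -35 0.8;0 0 0 0 0 -45 0.8;0 0 0 -50 -20 0 0.8"
}}

```text
time_s: 28.32
eef_pos: [0.6495, -0.0264, 0.1731]
eef_rot: [0.005, 0.694, 0.72, 0.003]
wrist_force: [0.6, -0.7, 0.5]
opening: 0.803
grasp_force: 0.0
```

Emit:
{"api": "servo_tool", "payload": {
  "commands": "0 0 0 -50 -30 0 0.8;0 0 0 0 0 0 0.8;0 0 0 0 0 0 0.8"
}}

```text
time_s: 28.7
eef_pos: [0.6177, -0.079, 0.1675]
eef_rot: [0.001, 0.696, 0.718, 0.001]
wrist_force: [-1.1, 1.3, -0.3]
opening: 0.8
grasp_force: 0.0
```

```bash
python3 - <<'E'
from h import *
for n in("top","side"):
    c=calibration(n);a=camera(n);cv2.imwrite(f"pics/{n}9.png",a)
    p=proj(c,[.664,.022,.113]);q=proj(c,[.664,.022,.006]);print(n,"expect top,bottom",p.round(),q.round())
    hsv=cv2.cvtColor(a,cv2.COLOR_BGR2HSV);m=cv2.inRange(hsv,np.array((8,50,110)),np.array((25,175,255)))
    M=np.zeros_like(m);lo=np.minimum(p,q).astype(int)-25;hi=np.maximum(p,q).astype(int)+25;M[lo[1]:hi[1],lo[0]:hi[0]]=m[lo[1]:hi[1],lo[0]:hi[0]]
    ks=[k for k in cv2.findContours(M,cv2.RETR_EXTERNAL,cv2.CHAIN_APPROX_NONE)[0] if cv2.contourArea(k)>60]
    for k in ks: print(cv2.boundingRect(k),cv2.minAreaRect(k),np.round(ray(c,*cv2.minEnclosingCircle(k)[0],.113)*1000))
print(get_obs()["wrist_force"],get_obs()["time_s"])
E
```

```text
top expect top,bottom [315. 146.] [316. 156.]
(307, 139, 17, 23) ((315.9310607910156, 149.17242431640625), (21.796871185302734, 16.019386291503906), 66.80140686035156) [654.  21. 113.]
(290, 120, 45, 61) ((312.0, 150.0), (60.0, 44.0), 90.0) [654.  29. 113.]
side expect top,bottom [259. 177.] [263. 215.]
(234, 151, 53, 88) ((260.0, 194.5), (87.0, 52.0), 90.0) [651. 112. 113.]
[ 0.25891241 -0.17732936  0.09450418] 28.8
```

```bash
python3 - <<'E'
from h import *
a=cv2.imread("pics/side9.png");hsv=cv2.cvtColor(a,cv2.COLOR_BGR2HSV)
m=cv2.inRange(hsv,np.array((8,40,125)),np.array((22,140,255)))[160:225,235:290]
for r in m[::3]: print("".join("#" if v else "." for v in r))
E
```

```text
.......................................................
.......................................................
.......................................................
.....................................................##
.....................................................##
....................############.....................##
..................###############....................##
...................#############....................###
...................####..#.#######..................###
...................###############.....................
...................###############.....................
....................##############.....................
......................##########.......................
......................###########......................
......................###########......................
......................############.....................
.......................###########.....................
........#..............###########.....................
.......................###########.....................
..........................####.........................
.......................................................
.......#........................................#......
```

The foot's silhouette stands upright in the tray where expected (head columns 254–268, spigot ending at about row 217). The arm is clear of everything, so I hand in.

```bash
python3 -c "
from bench import *
print(hand_in())"
```

```text
the job is handed in; nothing more can be done
None
```

I pushed the foot right through the green go gap, pressed it against both red no-go flanks for over a second at about 8 N, then stood it upright in the blue tray and let go; I handed the job in at about 29 s, with no verdict returned.

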